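# Lock a sculptor's turntable with its index pin, by feel

### The arm

A 6-joint arm with a two-finger parallel gripper is mounted at the origin on the work surface. World frame = base frame: x ahead of the robot, y to its left, z up, the work surface at z = 0. Lengths are in mm, angles in rad, forces in N, time in s.
With the tool pointing down it reaches from about 275 to 1000 mm from the base axis. Payload 8.4 kg.
Tool frame: the origin (TCP) lies between the finger pads; the fingertips stand 22 mm ahead of it and the grasp point (between the pads) lies 3 mm ahead of it; z points along the fingers, y is the line along which they close (so a half turn about z gives the same grasp; the last joint's range is limited). The gripper opens to 85 mm and grips with 20 to 120 N. Pads are 22 mm wide; open, the fingers measure 114 mm over their backs; the gripper's body (76 mm by 85 mm) begins 54 mm behind the grasp point. The pads swing forward as they close: fully open they stand 13 mm farther back than shut.
Start: joints at [-1.341, 0.353, 1.633, -0, 1.155, -0.002], TCP at [143.579, -608.287, 253.281] pointing down, gripper open.
Joint ranges: [-2.63, 2.63], [-0.92, 2.1], [0.06, 2.66], [-1.3, 4.44], [0, 2.69], [-3.02, 3.02]. Speed limits (rad/s): [2.22, 2.22, 2.79, 3.14, 3.14, 3.14].

### API

Orientations are given as [roll, pitch, yaw] about the fixed x, y, z axes, in that order (R = Rz(yaw) Ry(pitch) Rx(roll)).
In Python, from rig import r, grab_frame gives the robot as it stands.
- The arm moves only by the shell command python3 -m inch 'ROWS' [FORCE]. ROWS is JSON, a list of rows, each a list of 7 numbers: the turn, a rotation vector about the tool's x, y, z as a fraction of full scale, then the shift along the tool's x, y, z as a fraction of full scale, then the closure, from 0 (fully open) to 1 (shut). In form: [[rx, ry, rz, dx, dy, dz, fingers], ...]. A call has 1 to 8 rows; each row shifts and turns the commanded pose from where the row before left it, along the tool's axes as they then stand; what a row does not reach is not made up. Full scale, the value 1, is 2.5 cm for a shift and pi rad for a turn. A row lasts 1/12 s, in which the tool goes at most 41.7 mm and 7.16 degrees, less where a joint would pass 70% of its speed; a pose out of reach is approached as far as the arm can. A call with a number of a shift or a turn outside -1 to 1 is refused whole. A call with a gripper value outside its range is refused whole. The fingers move at their own pace and stop on an object; FORCE is the grip in N (left out, the last holds). Time passes only in rows, so rows that do not move let the fingers close. It gives the time, the measured TCP pose, the force, the opening and the grip force at its end, in the units of the state.
- r.sense(): the state, without advancing time (a new reading comes with each control period).
- grab_frame(name): name is "scene" or "top" or "wrist"; returns a dict with "pixels" (480x640x3 uint8, red, green, blue), "z_map" (480x640 float32, mm along the optical axis (not along the pixel's ray), 0 where there is no reading), "vertical_fov" (degrees; the focal length in pixels is half the picture's height over the tangent of half this angle, whatever the lens; pixels are square), "cx", "cy" (the principal point, pixels), "cam_to_world" (4x4, takes a point from camera to world coordinates). Camera axes: x right, y down, z forward; pixel columns grow to the right and rows downward; lengths in mm; the calibration is good to about 2 mm. A picture is of the moment at which its call begins.
- r.sign_off(): hands the job in; it is judged then, once.
The state is a dict: "clock": time; "qpos": joint angles; "qvel": joint speeds; "joint_efforts": joint torques, N m; "eef_pos": TCP position; "tcp_rot": TCP orientation; "contact_force": force on the tool from outside, world axes, zero at the start; "wrist_torque": the same for the moment, N m; "opening": opening from 0.0 (shut) to 1.0 (fully open); "grasp_force": force on a finger pad.
Only numpy, scipy, OpenCV 4.12 (cv2) and the standard library are available. Lean on these libraries where they do the work, as an engineer would, in place of code of your own. Each camera call takes 0.05 s, during which the arm holds its last target. There are 200 camera calls.

### The job

Lock the turntable: take the locking pin out of the tool block, put it down through the hole in the board and push it fully home into one of the holes of the hidden index ring underneath, flange flat on the board, then let go. You will have to feel for a ring hole by turning the board with the pin resting lightly on the ring. Never force the pin against the stand, keep off the plaster head, and leave the other tools and things as they are.

Things in the scene. Friction and masses are not known exactly. Their poses are not given: they have to be found in the camera images.
- lock_pin: Locking pin, upright in the block. Origin: centre of its lower end; z up the shank. Round steel shank 14 mm thick, 50 long, lowest 4 mm tapered to 9; steel flange 32 wide at 50-55 mm; round wooden handle 26 thick, straight at 55-97 mm, domed top at 106. Shortest of the three things in the block and the only one with a flange, which rests on the block. About 110 g.
- block: Dark wooden tool block 215 x 70 x 60 mm, fixed to the bench, origin under its centre. Its top has three 16 mm holes, 54 mm deep, in a row along its x axis at -65, 0, +65 mm; in them, in any order, stand the locking pin, a gouge and a loop tool. There is free room for fingers along its y axis.
- stand: Bench turntable, fixed; origin on its vertical axis at bench height. Under the board a fixed round index ring, 352 mm wide: flat upper face 45 mm above the bench, hidden, with 12 holes 17 mm square, 28 deep, 30 deg apart, 150 mm from the axis. Their bearing is unknown (the stand's axes say nothing of it); at the start none lies under the board's hole, but one does within 24 deg of turn either way.
- board: Square plywood board 360 x 360 x 18 mm, upper face 71 mm above the bench, lower face 8 mm above the ring. Origin on the turning axis at bench height. Turns about the vertical axis (about 2 N at its hole moves it) and stays where it is left. Carries the plaster head at its middle.
- lock_hole (a point): Mouth of the one hole in the board: centre of a round 16 mm through hole in its upper face, 150 mm from the axis (board's -y side). Rubber pads in its wall grip the pin with about 2.5 N, so it does not sink by its own weight. With the pin's end on the ring between holes the flange is 24 mm above the board; home in a ring hole it lies on the board.
- head: Half-size head of plaster, partly covered with grey clay, on a small plywood plinth, fixed at the middle of the board and turning with it: 72 mm at most from the axis to any side, up to 190 mm above the board. Origin on the axis at the board's upper face.
- gouge: Carving gouge standing in the block: brass ferrule and rounded wooden handle up to 29 mm thick, top 185 mm above the bench. Leave alone.
- loop_tool: Wire-loop modelling tool standing in the block: thin wooden stick with a wire loop on top, up to 170 mm above the bench. Leave alone.
- mallet: Hammer with a wooden handle, 260 mm long, lying on the bench. Leave alone.
- bowl: Grey plastic bowl, 130 mm wide and 55 mm high. Leave alone.
- tin: Bare steel tin, 72 mm wide and 85 mm high. Leave alone.
- offcut: Plywood offcut 90 x 60 x 18 mm. Leave alone.
There are look-alikes about, which are no part of the job. What is shaped like the lock_pin but pink or red is not meant.

How it is judged (in metres and radians):
On the way:
1. the pin is through the board's hole, its lower end at the board's underside or below, but not yet home (z of lock_pin in the frame of lock_hole between -0.035 and -0.016 m and horizontal distance between lock_pin and lock_hole below 0.005 m), for 0.2 s.
At the end, for the whole second after the job is handed in: The pin stands upright (within 0.08 rad) in the board's hole and in a hole of the hidden ring: its lower end at least 47 mm below the board's upper face (flange within 3 mm of the board), within 4 mm of the hole's centre line, released and at rest, and the board is still (z of lock_pin in the frame of lock_hole below -0.047 m and horizontal distance between lock_pin and lock_hole below 0.004 m and angle between lock_pin's own z axis and vertical below 0.08 rad and linear speed of lock_pin below 0.02 m/s and angular speed of board below 0.05 rad/s); the robot touches nothing.
It fails at once if the pin is forced: it presses on the stand (board, ring or hole walls) with more than 45 N while it is not home (flange over 3 mm from the board), or with more than 80 N at any time ((contact force between lock_pin and stand above 45 N and z of lock_pin in the frame of lock_hole above -0.047 m) or contact force between lock_pin and stand above 80 N).
It fails at once if the arm or the pin touches the plaster head with more than 2 N (contact force between any of the arm, the fingers, lock_pin and head above 2 N).
It fails at once if another tool or thing is moved by more than 20 mm (distance of any of gouge, loop_tool, mallet, bowl, tin, offcut from where it was at the start of the episode above 0.02 m).
It also fails if it takes over 64 s, if anything falls off the work surface, if the arm or the gripper's body presses on something with over 40 N, if the wrist force passes 120 N, or if a joint passes its speed limit or range.

## Working session

There is one attempt and no reset: what is moved stays moved. The work goes in short steps, Python scripts to look and compute and a shell command to move; the robot and the scene stay as the last step left them, time stands still between calls to the robot, and variables do not carry over. Pictures are saved under pics/ and viewed, at most 10 in all, crops included, and the job is handed in when it is done.

```bash
ls; mkdir -p pics
python3 - <<'E'
from rig import r, grab_frame
import cv2,numpy as np,pickle
s=r.sense();print(s)
for n in("scene","top","wrist"):
    f=grab_frame(n);pickle.dump(f,open(f"pics/{n}0.pkl","wb"));cv2.imwrite(f"pics/{n}0.png",f["pixels"][:,:,::-1])
    print(n,f["vertical_fov"],f["cx"],f["cy"],np.round(f["cam_to_world"],3).tolist())
E
```

```text
pics
{'clock': 0.0, 'qpos': array([-1.34140195e+00,  3.53662603e-01,  1.63416743e+00, -3.35768617e-05,
        1.15523438e+00, -2.42134830e-03]), 'qvel': array([ 5.40647026e-05,  1.35798370e-03, -3.02351158e-04, -1.17985811e-03,
       -1.47628551e-03, -3.08869136e-04]), 'joint_efforts': array([ 3.18549592e-04, -6.05253983e+01, -3.42062545e+01, -5.19969706e-05,
        9.11536772e-03,  5.64763383e-06]), 'eef_pos': array([ 143.45976577, -607.82319479,  252.53840565]), 'tcp_rot': array([-3.14012083e+00,  2.71354153e-05,  2.31829328e-01]), 'contact_force': array([-0.36444583,  0.36231691, -1.16604596]), 'wrist_torque': array([-0.00093986, -0.04949417, -0.02579069]), 'grasp_force': 0.0, 'opening': 1.0016189716024457}
scene 53.560635867861976 324.37509834963697 242.38119314454528 [[0.488, 0.669, -0.561, 1130.726], [0.873, -0.36, 0.33, -296.598], [0.018, -0.65, -0.759, 866.018], [0.0, 0.0, 0.0, 1.0]]
top 42.96464638033462 318.1975600825751 231.0111646122884 [[0.024, -0.983, 0.182, 292.465], [-1.0, -0.027, -0.015, 40.359], [0.02, -0.181, -0.983, 1388.812], [0.0, 0.0, 0.0, 1.0]]
wrist 63.72832152700683 315.0216398095823 241.7791197799248 [[0.23, -0.924, -0.305, 222.526], [-0.973, -0.218, -0.071, -590.249], [-0.001, 0.314, -0.95, 374.295], [0.0, 0.0, 0.0, 1.0]]
```

View pics/scene0.png

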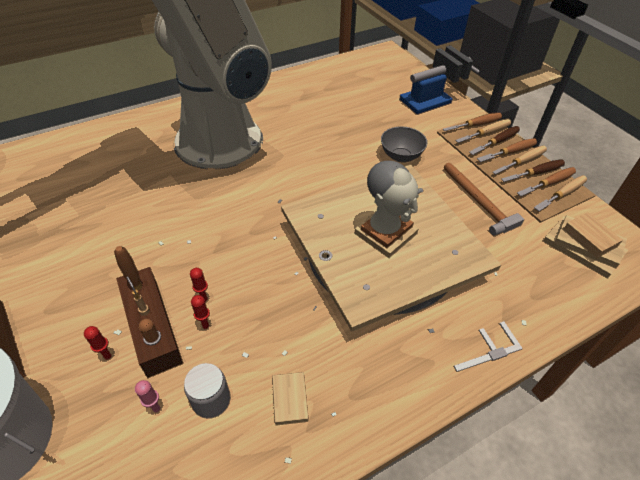

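View pics/top0.png

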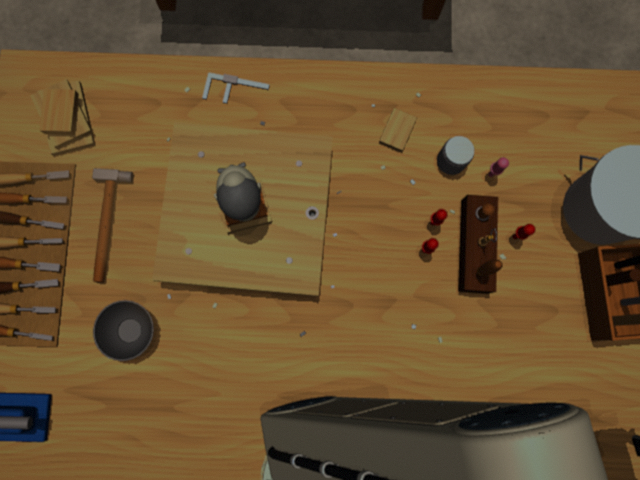

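Scene image: the pin in the block (brown handle over a steel flange) is at (148,330), the loop tool at (137,300), the gouge at (128,265) and the board hole at (326,256). The top image has the pin at (487,210) and the hole at (312,213).
Things that could be taken for the pin, by scene pixel: red look-alikes at (199,280), (201,310) and (97,340), a pink one at (147,395), the gouge handle at (128,265), and the brown flanged pin in the block at (148,330). I choose the last, and will check it in a crop.

```bash
cat > h.py <<'E'
import numpy as np,pickle,cv2
def load(n): return pickle.load(open(f"pics/{n}.pkl","rb"))
def ray(f,u,v):
    F=240/np.tan(np.radians(f["vertical_fov"]/2));M=f["cam_to_world"]
    return M[:3,3],M[:3,:3]@np.array([(u-f["cx"])/F,(v-f["cy"])/F,1])
def plane(f,u,v,z):
    o,d=ray(f,u,v);return o+d*(z-o[2])/d[2]
def cloud(f):
    F=240/np.tan(np.radians(f["vertical_fov"]/2));M=f["cam_to_world"];Z=f["z_map"]
    v,u=np.mgrid[:480,:640]
    P=np.stack([(u-f["cx"])/F*Z,(v-f["cy"])/F*Z,Z],-1)@M[:3,:3].T+M[:3,3]
    P[Z==0]=np.nan;return P
E
python3 - <<'E'
from h import *
a,b=load("scene0"),load("top0")
c1=cv2.resize(a["pixels"][235:385,85:235],(390,390),interpolation=cv2.INTER_CUBIC)
c2=cv2.resize(b["pixels"][185:305,440:560],(390,390),interpolation=cv2.INTER_CUBIC)
c3=cv2.resize(a["pixels"][236:276,306,None] if 0 else a["pixels"][236:276,306:346],(200,200),interpolation=cv2.INTER_CUBIC)
c4=cv2.resize(b["pixels"][193:233,292:332],(200,200),interpolation=cv2.INTER_CUBIC)
im=np.zeros((595,790,3),np.uint8);im[:390,:390]=c1;im[:390,400:790]=c2;im[395:,:200]=c3;im[395:,400:600]=c4
cv2.imwrite("pics/c1.png",im[:,:,::-1])
P=cloud(a);Q=cloud(b)
for C,n in((P,"s"),(Q,"t")):
    # block top
    m=(abs(C[...,2]-60)<4)&(C[...,1]<-350)&(C[...,1]>-760)&(C[...,0]>250)&(C[...,0]<650)
    cn=max(cv2.findContours(m.astype(np.uint8),cv2.RETR_EXTERNAL,cv2.CHAIN_APPROX_NONE)[0],key=len)[:,0]
    pts=C[cn[:,1],cn[:,0],:2].astype(np.float32);print(n,"block",cv2.minAreaRect(pts))
    m=(abs(C[...,2]-71)<5)&(abs(C[...,1]-20)<350)&(C[...,0]>250)
    cn=max(cv2.findContours(m.astype(np.uint8),cv2.RETR_EXTERNAL,cv2.CHAIN_APPROX_NONE)[0],key=len)[:,0]
    print(n,"board",cv2.minAreaRect(C[cn[:,1],cn[:,0],:2].astype(np.float32)),np.nanmedian(C[m][:,2]))
print(P[330,148],Q[210,487],plane(a,326,256,71),plane(b,312,213,71))
E
```

```text
s block ((522.8905029296875, -366.768798828125), (35.467552185058594, 217.27377319335938), 89.34092712402344)
s board ((586.1827392578125, 181.76492309570312), (362.98724365234375, 363.7742919921875), 86.22126770019531) 71.42874459172748
t block ((582.8023681640625, -364.5577697753906), (32.20804214477539, 93.17247772216797), 86.28337097167969)
t board ((586.4263916015625, 185.00308227539062), (360.8330078125, 361.60760498046875), 86.22500610351562) 71.10646026953123
[ 601.9572601  -348.34713038  108.81426451] [ 584.1811811  -340.98431693  113.87682414] [578.75569125  32.6401275   71.        ] [576.21600958  35.09538216  71.        ]
```

View pics/c1.png

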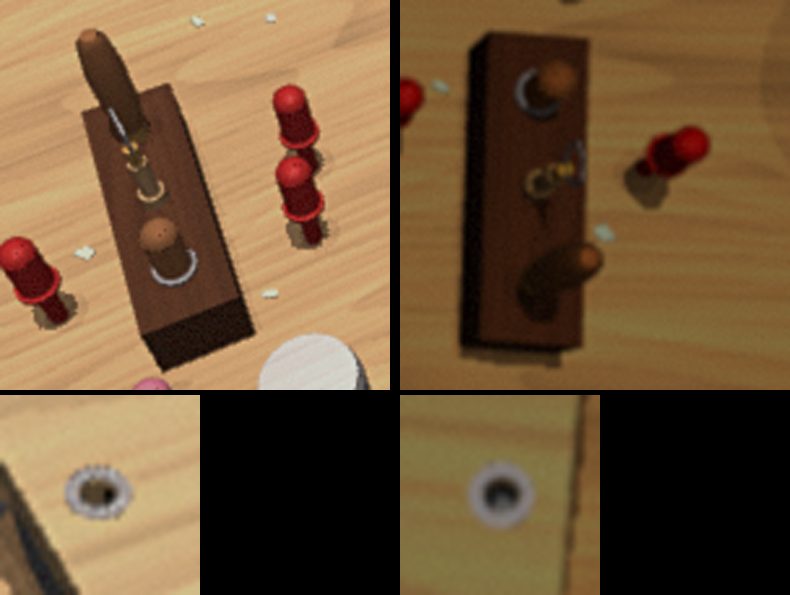

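Run:
```python
from h import *
a,b=load("scene0"),load("top0")
P=cloud(a);Q=cloud(b)
for C,f,n,z in((P,a,"s",0),(Q,b,"t",0)):
    m=(abs(C[...,2]-60)<2.5)&(C[...,1]<-280)&(C[...,1]>-480)&(C[...,0]>380)&(C[...,0]<700)&(f["pixels"].max(-1)<110)
    p=C[m];print(n,"block",cv2.minAreaRect(p[:,:2].astype(np.float32)),len(p))
    hsv=cv2.cvtColor(f["pixels"],cv2.COLOR_RGB2HSV)
    red=((hsv[...,0]<5)|(hsv[...,0]>165))&(hsv[...,1]>100)&(C[...,1]<-200)
    k,l,st,ce=cv2.connectedComponentsWithStats(red.astype(np.uint8))
    for i in range(1,k):
        if st[i,4]>40: q=C[l==i];print(" red",ce[i].round(),np.nanmedian(q,0).round(),np.nanmax(q[:,2]).round())
    near=(np.hypot(C[...,0]-590,C[...,1]+360)<45)
    for lo,hi in((72,80),(80,90),(90,100),(100,107)):
        q=C[near&(C[...,2]>lo)&(C[...,2]<hi)]
        if len(q)<6: print(lo,len(q));continue
        A=np.c_[2*q[:,:2],np.ones(len(q))];s=np.linalg.lstsq(A,(q[:,:2]**2).sum(1),rcond=None)[0]
        from scipy.optimize import least_squares
        t=least_squares(lambda c:np.hypot(*(q[:,:2]-c).T)-13,s[:2]*0+q[:,:2].mean(0)-10*f["cam_to_world"][:2,2]*-0-0,loss="soft_l1").x
        print(lo,len(q),t.round(1),q.mean(0).round(1))
print("flange",plane(a,151.2,336.5,64),plane(b,484,212.7,64))
q=Q[np.hypot(Q[...,0]-590,Q[...,1]+360)<45];i=np.nanargmax(q[:,2]);print("apex",q[i]);q=P[np.hypot(P[...,0]-590,P[...,1]+360)<45];print(q[np.nanargmax(q[:,2])])
```

```text
s block ((522.3062744140625, -380.10113525390625), (138.3603057861328, 217.4283447265625), 87.15147399902344) 2316
 red [199. 297.] [ 574. -241.   81.] 109.0
 red [ 97. 341.] [ 558. -439.   80.] 108.0
 red [146. 393.] [ 706. -386.   92.] 110.0
 red [155. 407.] [ 703. -386.   23.] 55.0
72 36 [ 588.4 -349.2] [ 598.6 -348.4   76.4]
80 47 [ 588.2 -349.5] [ 598.6 -348.7   85.3]
90 44 [ 588.2 -349.3] [ 598.4 -348.3   95.2]
100 37 [ 588.3 -349.1] [ 598.5 -348.9  103.7]
t block ((557.644775390625, -367.2171936035156), (284.2373046875, 147.6378173828125), 4.606709003448486) 1554
 red [498. 166.] [ 692. -378.   88.] 110.0
 red [438. 217.] [ 570. -240.   97.] 113.0
 red [524. 231.] [ 545. -430.   92.] 110.0
 red [462. 238.] [ 538. -309.   26.] 49.0
 red [429. 246.] [ 507. -220.   98.] 112.0
72 13 [ 587.5 -346.6] [ 581.4 -339.2   76.5]
80 16 [ 587.4 -346.1] [ 580.9 -338.    85.5]
90 20 [ 587.3 -346.4] [ 581.2 -337.8   94.9]
100 22 [ 587.7 -347. ] [ 582.3 -339.4  104.4]
flange [ 587.28655863 -350.02362357   64.        ] [ 589.22334542 -349.00125974   64.        ]
apex [ 582.68561158 -341.10166843  120.67892012]
[ 593.16447418 -346.82255707  118.84023096]
```

The crop confirms it: brown dome over a steel flange on the block. The pin's axis is near (588,-348.5).

```bash
python3 -m inch '[[0,0,0.037,0,0,0,0.2],[0,0,0.037,0,0,0,0.2],[0,0,0,1,-0.58,0,0.2],[0,0,0,1,-0.58,0,0.2],[0,0,0,1,-0.58,0,0.2],[0,0,0,1,-0.58,0,0.2],[0,0,0,1,-0.58,0,0.2],[0,0,0,1,-0.58,0,0.2]]' 30
python3 -m inch '[[0,0,0,1,-0.58,0,0.2],[0,0,0,1,-0.58,0,0.2],[0,0,0,1,-0.58,0,0.2],[0,0,0,1,-0.58,0,0.2],[0,0,0,1,-0.58,0,0.2],[0,0,0,1,-0.58,0,0.2],[0,0,0,0,0,0,0.2]]'
```

```text
clock: 0.82
eef_pos: [294.6, -520.4, 253.1]
tcp_rot: [-3.141, 0.0, -0.001]
contact_force: [0.0, -0.5, 0.1]
opening: 0.802
grasp_force: 0.0
clock: 1.4
eef_pos: [447.4, -432.0, 253.1]
tcp_rot: [-3.141, -0.002, 0.002]
contact_force: [-1.4, 0.3, 0.1]
opening: 0.798
grasp_force: 0.0
```

```bash
python3 -m inch '[[0,0,0,0.94,-0.56,0,0.2],[0,0,0,0.94,-0.56,0,0.2],[0,0,0,0.94,-0.56,0,0.2],[0,0,0,0.94,-0.56,0,0.2],[0,0,0,0.94,-0.56,0,0.2],[0,0,0,0.92,-0.54,0,0.2],[0,0,0,0,0,0,0.2],[0,0,0,0,0,0,0.2]]'
python3 - <<'E'
from rig import grab_frame
from h import *
f=grab_frame("wrist");pickle.dump(f,open("pics/w1.pkl","wb"));cv2.imwrite("pics/w1.png",f["pixels"][:,:,::-1])
C=cloud(f)
from scipy.optimize import least_squares
near=(np.hypot(C[...,0]-588,C[...,1]+348)<30)
print(near.sum())
for lo,hi in((75,90),(90,106)):
    q=C[near&(C[...,2]>lo)&(C[...,2]<hi)]
    if len(q)>5:print(lo,len(q),q.mean(0),least_squares(lambda c:np.hypot(*(q[:,:2]-c).T)-13,q[:,:2].mean(0)-[8,0],loss="soft_l1").x)
i=np.nanargmax(np.where(near,C[...,2],0));print("top",C.reshape(-1,3)[i])
E
```

```text
clock: 2.07
eef_pos: [584.7, -350.5, 252.7]
tcp_rot: [-3.141, 0.001, 0.001]
contact_force: [-0.2, 0.2, -0.9]
opening: 0.799
grasp_force: 0.0
15968
75 133 [ 598.61842087 -349.46180045   82.54350158] [ 587.87237326 -349.07637831]
90 157 [ 598.64519002 -349.23028312   98.18001133] [ 587.88538087 -349.04815936]
top [ 605.21477924 -338.49043694  322.94334442]
```

View pics/w1.png

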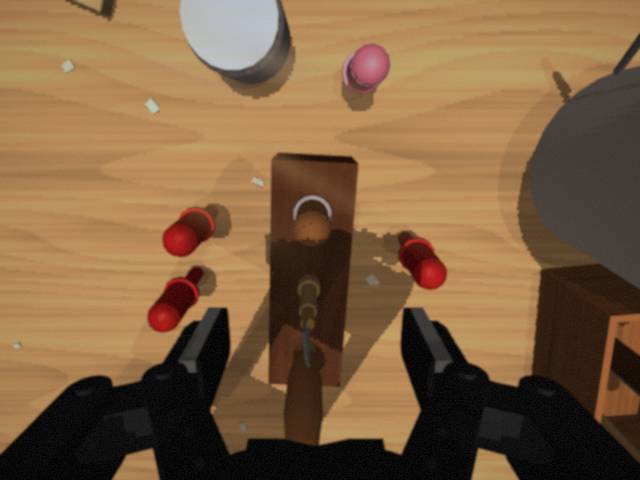

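The wrist view shows the pin at (312,215), with room for fingers on both sides. Its axis is (587.9,-349.0).

```bash
python3 -m inch '[[0,0,0,0.13,-0.06,0.8,0.2],[0,0,0,0,0,1,0.2],[0,0,0,0,0,1,0.2],[0,0,0,0,0,1,0.2],[0,0,0,0,0,1,0.2],[0,0,0,0,0,0.8,0.2],[0,0,0,0,0,0.4,0.2],[0,0,0,0,0,0.4,0.2]]'
python3 -m inch '[[0,0,0,0,0,0,1],[0,0,0,0,0,0,1],[0,0,0,0,0,0,1],[0,0,0,0,0,0,1],[0,0,0,0,0,0,1],[0,0,0,0,0,0,1],[0,0,0,0,0,0,1],[0,0,0,0,0,0,1]]' 40
```

```text
clock: 2.78
eef_pos: [586.2, -350.3, 92.4]
tcp_rot: [-3.141, 0.001, -0.002]
contact_force: [0.0, -0.0, 0.4]
opening: 0.796
grasp_force: 0.0
clock: 3.45
eef_pos: [588.2, -349.5, 94.8]
tcp_rot: [3.141, -0.002, -0.001]
contact_force: [-1.0, 3.6, 7.1]
opening: 0.296
grasp_force: 39.4
```

```bash
python3 -m inch '[[0,0,0,0,0,-0.4,1],[0,0,0,0,0,-0.4,1],[0,0,0,0,0,-0.6,1],[0,0,0,0,0,-0.8,1],[0,0,0,0,0,-0.8,1],[0,0,0,0,0,-0.8,1],[0,0,0,0,0,-0.2,1],[0,0,0,0,0,0,1]]' 50
python3 - <<'E'
from rig import grab_frame
from h import *
for n in("top","scene"):
    f=grab_frame(n);o=f["pixels"];u,v=(312,213) if n=="top" else (326,256)
    s=12
    g=cv2.cvtColor(o,cv2.COLOR_RGB2HSV)
    # ring: low saturation grey around hole
    m=np.zeros((480,640),np.uint8);m[v-s:v+s,u-s:u+s]=(g[v-s:v+s,u-s:u+s,1]<75)
    k,l,st,ce=cv2.connectedComponentsWithStats(m);i=1+st[1:,4].argmax()
    c=max(cv2.findContours((l==i).astype(np.uint8),cv2.RETR_EXTERNAL,cv2.CHAIN_APPROX_NONE)[0],key=len)
    e=cv2.fitEllipse(c);print(n,st[i],e,plane(f,*e[0],71))
f=grab_frame("scene");cv2.imwrite("pics/s2.png",cv2.resize(f["pixels"][160:400,60:380],(640,480))[:,:,::-1])
E
```

```text
clock: 4.12
eef_pos: [588.5, -350.4, 196.0]
tcp_rot: [3.139, -0.004, -0.001]
contact_force: [0.6, -0.9, -1.0]
opening: 0.29
grasp_force: 49.1
top [306 206  13  14 126] ((311.9541320800781, 212.36610412597656), (12.212251663208008, 12.387334823608398), 41.5894775390625) [577.64492033  35.23363647  71.        ]
scene [319 250  14  11  96] ((325.24169921875, 255.0034637451172), (10.265388488769531, 12.946069717407227), 90.21806335449219) [575.57666278  32.55396342  71.        ]
```

View pics/s2.png

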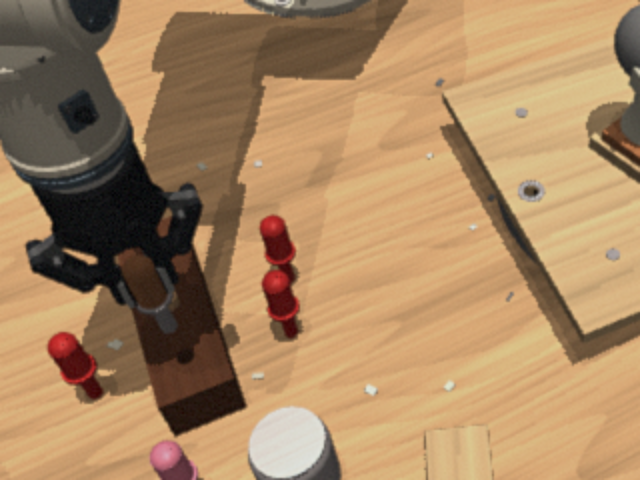

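The pin is held upright with its shank clear of the block, and the hole is at crop (531,190), about (576.6,33.9) in world mm. Next I move over it.

```bash
python3 -m inch '[[0,0,0,-0.03,-0.6,0,1],[0,0,0,-0.03,-1,0,1],[0,0,0,-0.03,-1,0,1],[0,0,0,-0.03,-1,0,1],[0,0,0,-0.03,-1,0,1],[0,0,0,-0.03,-1,0,1],[0,0,0,-0.03,-1,0,1],[0,0,0,-0.03,-1,0,1]]'
python3 -m inch '[[0,0,0,-0.03,-1,0,1],[0,0,0,-0.03,-1,0,1],[0,0,0,-0.03,-1,0,1],[0,0,0,-0.03,-1,0,1],[0,0,0,-0.03,-1,0,1],[0,0,0,-0.03,-1,0.5,1],[0,0,0,-0.03,-1,0.5,1],[0,0,0,0,-0.3,0,1]]'
```

```text
clock: 4.93
eef_pos: [580.5, -157.5, 192.0]
tcp_rot: [-3.141, 0.002, -0.001]
contact_force: [0.1, 0.2, -0.0]
opening: 0.292
grasp_force: 49.2
clock: 5.6
eef_pos: [573.8, 26.2, 165.2]
tcp_rot: [-3.141, 0.005, 0.001]
contact_force: [-0.6, -0.1, -1.5]
opening: 0.292
grasp_force: 49.3
```

```bash
python3 -m inch '[[0,0,0,0,0,0,1],[0,0,0,0,0,0,1],[0,0,0,0,0,0,1]]'
python3 - <<'E'
from rig import grab_frame
from h import *
from scipy.optimize import least_squares
ims=[]
for n in("top","scene","wrist"):
    f=grab_frame(n);pickle.dump(f,open(f"pics/{n}3.pkl","wb"));C=cloud(f)
    near=np.hypot(C[...,0]-576,C[...,1]-33)<35
    for lo,hi,R in((88,128,7),(141,160,13)):
        q=C[near&(C[...,2]>lo)&(C[...,2]<hi)]
        if len(q)>8: print(n,lo,len(q),q.mean(0).round(1),q.min(0)[2].round(1),least_squares(lambda c:np.hypot(*(q[:,:2]-c).T)-R,q[:,:2].mean(0)+ (f["cam_to_world"][:2,3]*0-(f["cam_to_world"][:2,3]-q[:,:2].mean(0))*.01),loss="soft_l1").x.round(1))
f=load("scene3");a=cv2.resize(f["pixels"][190:290,275:375],(395,395),interpolation=cv2.INTER_CUBIC)
f=load("wrist3");b=cv2.resize(f["pixels"][100:400,165:465],(395,395),interpolation=cv2.INTER_CUBIC)
cv2.imwrite("pics/c3.png",np.hstack([a,b])[:,:,::-1])
E
```

```text
clock: 5.85
eef_pos: [576.7, 22.2, 168.5]
tcp_rot: [3.141, -0.0, -0.001]
contact_force: [1.0, -0.0, -1.3]
opening: 0.29
grasp_force: 49.3
scene 88 73 [581.4  18.4 106.2] 89.4 [576.9  21.4]
scene 141 98 [587.7  19.8 151.9] 141.0 [577.8  21.3]
wrist 88 406 [582.2  21.6 101.6] 88.6 [576.3  21.6]
wrist 141 1774 [587.2  21.9 152.5] 141.0 [576.9  21.3]
```

View pics/c3.png

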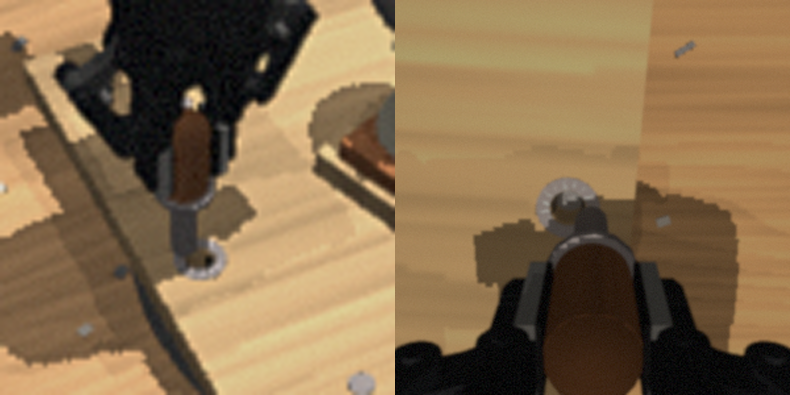

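Run:
```python
from h import *
from scipy.optimize import least_squares
f=load("wrist3");g=cv2.cvtColor(f["pixels"],cv2.COLOR_RGB2HSV)
m=np.zeros((480,640),np.uint8);m[228:272,268:330]=((g[...,1]<70)&(g[...,2]>60))[228:272,268:330]
C=cloud(f);m[~(abs(C[...,2]-71)<4)]=0
k,l,st,ce=cv2.connectedComponentsWithStats(m);i=1+st[1:,4].argmax();print(st[i])
v,u=np.nonzero(l==i);q=np.array([plane(f,a,b,71) for a,b in zip(u,v)])[:,:2]
r0=np.array([576.6,34])
for R in (None,10):
  fit=least_squares(lambda c:np.hypot(*(q-c[:2]).T)-c[2],[*r0,10],loss="soft_l1");
c=fit.x[:2];d=np.hypot(*(q-c).T);print(fit.x,np.percentile(d,[2,50,98]),q.min(0),q.max(0))
```

```text
[272 235  48  37 733]
[576.10446675  32.73952547  11.38465812] [ 8.08231883 11.41905182 14.26736515] [566.73787838  18.68237069] [589.86912939  47.24014115]
```

```bash
python3 -m inch '[[0,0,0,-0.03,-0.45,0,1],[0,0,0,0,0,0,1],[0,0,0,0,0,0.2,1],[0,0,0,0,0,0.2,1],[0,0,0,0,0,0.2,1],[0,0,0,0,0,0.1,1],[0,0,0,0,0,0,1]]'
python3 -m inch '[[0,0,0,0,0,0.08,1],[0,0,0,0,0,0.08,1],[0,0,0,0,0,0.08,1],[0,0,0,0,0,0,1]]'
```

```text
clock: 6.58
eef_pos: [575.6, 33.7, 149.9]
tcp_rot: [3.141, 0.001, -0.001]
contact_force: [0.6, -3.3, -2.8]
opening: 0.29
grasp_force: 49.1
clock: 6.92
eef_pos: [575.7, 33.8, 144.4]
tcp_rot: [3.141, 0.0, -0.001]
contact_force: [1.6, -3.9, -1.7]
opening: 0.293
grasp_force: 49.1
```

```bash
python3 -m inch '[[0,0,0,0,0.02,0.08,1],[0,0,0,0,0,0.08,1],[0,0,0,0,0,0.08,1],[0,0,0,0,0,0.08,1],[0,0,0,0,0,0.04,1],[0,0,0,0,0,0,1]]'
python3 -m inch '[[0,0,0,0,0,0.04,1],[0,0,0,0,0,0.04,1],[0,0,0,0,0,0.04,1],[0,0,0,0,0,0,1],[0,0,0,0,0,0,1]]'
```

```text
clock: 7.42
eef_pos: [575.7, 33.7, 135.5]
tcp_rot: [3.142, 0.0, -0.001]
contact_force: [0.8, -3.9, -1.0]
opening: 0.291
grasp_force: 49.4
clock: 7.83
eef_pos: [575.7, 33.7, 132.6]
tcp_rot: [3.142, 0.0, -0.001]
contact_force: [1.4, -3.1, -0.9]
opening: 0.292
grasp_force: 49.4
```

```bash
for i in 1 2 ; do python3 -m inch '[[0,0,0,0,0,0.04,1],[0,0,0,0,0,0.04,1],[0,0,0,0,0,0,1],[0,0,0,0,0,0,1]]' | grep -E "eef|contact"; done
python3 -m inch '[[0,0,0,0,0,0.04,1],[0,0,0,0,0,0,1],[0,0,0,0,0,0,1]]' | grep -E "eef|contact"
```

```text
eef_pos: [575.7, 33.7, 130.6]
contact_force: [1.0, -2.2, -0.6]
eef_pos: [576.1, 33.7, 129.6]
contact_force: [-0.9, -4.2, 9.6]
eef_pos: [576.5, 33.7, 129.5]
contact_force: [-2.5, -2.9, 16.5]
```

```bash
python3 -m inch '[[0,0,0,0,0,-0.03,1],[0,0,0,0.08,0,0,1],[0,0,0,0,0,0,1]]' | grep -E "eef|contact"
for i in 1 2 3 4; do python3 -m inch '[[0,0,0,0.04,0,0,1],[0,0,0,0.04,0,0,1],[0,0,0,0,0,0,1]]' | grep -E "eef|contact"; done
```

```text
eef_pos: [577.5, 33.8, 129.4]
contact_force: [-3.5, -2.1, 13.6]
eef_pos: [579.1, 34.0, 129.3]
contact_force: [-4.7, -1.4, 12.5]
eef_pos: [581.0, 34.0, 129.1]
contact_force: [-3.8, -0.8, 10.6]
eef_pos: [582.6, 34.0, 128.9]
contact_force: [-4.6, -0.8, 10.2]
eef_pos: [584.3, 34.0, 128.7]
contact_force: [-5.1, -1.3, 10.2]
```

```bash
for i in 1 2 3 4 5 6; do python3 -m inch '[[0,0,0,0.04,0,0,1],[0,0,0,0.04,0,0,1],[0,0,0,0,0,0,1]]' | grep -E "eef|contact"; done
```

```text
eef_pos: [586.1, 34.0, 128.6]
contact_force: [-5.4, -1.0, 9.3]
eef_pos: [587.9, 33.9, 128.6]
contact_force: [-4.8, -1.9, 9.5]
eef_pos: [589.9, 33.9, 128.4]
contact_force: [-6.4, -0.9, 7.7]
eef_pos: [591.7, 33.8, 128.4]
contact_force: [-5.1, -1.6, 8.1]
eef_pos: [593.7, 33.8, 128.4]
contact_force: [-5.8, -2.2, 8.5]
eef_pos: [595.6, 33.7, 128.4]
contact_force: [-7.2, -1.1, 8.7]
```

```bash
for i in 1 2 3 4 5; do python3 -m inch '[[0,0,0,0.04,-0.004,0,1],[0,0,0,0.04,-0.004,0,1],[0,0,0,0,0,0,1]]' | grep -E "eef|contact"; done
```

```text
eef_pos: [597.6, 33.8, 128.4]
contact_force: [-6.2, -2.8, 8.9]
eef_pos: [599.7, 34.0, 128.4]
contact_force: [-6.0, -3.0, 8.2]
eef_pos: [601.6, 34.0, 128.4]
contact_force: [-6.6, -4.3, 9.3]
eef_pos: [603.7, 34.2, 128.4]
contact_force: [-7.2, -3.8, 8.3]
eef_pos: [605.7, 34.3, 128.4]
contact_force: [-5.8, -3.2, 8.3]
```

```bash
for i in 1 2 3 4 5; do python3 -m inch '[[0,0,0,0.04,-0.006,0,1],[0,0,0,0.04,-0.006,0,1],[0,0,0,0,0,0,1]]' | grep -E "eef|contact"; done
```

```text
eef_pos: [608.9, 34.7, 128.4]
contact_force: [-1.9, -3.3, 2.3]
eef_pos: [611.9, 35.2, 128.3]
contact_force: [-0.8, -3.9, 0.8]
eef_pos: [613.9, 35.5, 128.3]
contact_force: [-1.0, -4.1, -1.1]
eef_pos: [615.9, 35.8, 128.4]
contact_force: [-0.1, -4.1, -2.5]
eef_pos: [617.8, 36.1, 128.3]
contact_force: [-0.4, -4.0, -2.1]
```

Run:
```python
from rig import grab_frame,r
from h import *
from scipy.optimize import least_squares
f=grab_frame("scene");pickle.dump(f,open("pics/scene4.pkl","wb"))
w=grab_frame("wrist");pickle.dump(w,open("pics/wrist4.pkl","wb"))
for n,g in(("s",f),("w",w)):
    C=cloud(g);near=np.hypot(C[...,0]-618,C[...,1]-36)<35
    for lo,hi,R in((75,89,7),(105,120,13)):
        q=C[near&(C[...,2]>lo)&(C[...,2]<hi)]
        if len(q)>8: print(n,lo,len(q),q.mean(0).round(1),least_squares(lambda c:np.hypot(*(q[:,:2]-c).T)-R,q[:,:2].mean(0)-(g["cam_to_world"][:2,3]-q[:,:2].mean(0))*.01,loss="soft_l1").x.round(1))
C=cloud(f);m=(abs(C[...,2]-71)<5)&(abs(C[...,1]-180)<230)&(C[...,0]>300)
c=max(cv2.findContours(m.astype(np.uint8),cv2.RETR_EXTERNAL,cv2.CHAIN_APPROX_NONE)[0],key=len)[:,0]
print(cv2.minAreaRect(C[c[:,1],c[:,0],:2].astype(np.float32)))
a=cv2.resize(f["pixels"][190:310,265:385],(395,395),interpolation=cv2.INTER_CUBIC)
b=cv2.resize(w["pixels"][100:400,165:465],(395,395),interpolation=cv2.INTER_CUBIC)
cv2.imwrite("pics/c4.png",np.hstack([a,b])[:,:,::-1]);print(r.sense()["contact_force"])
```

```text
s 75 10 [621.5  31.4  77.8] [624.5  31.3]
s 105 65 [627.1  31.8 113.5] [617.3  33.6]
w 105 1463 [626.6  35.1 114.3] [616.1  35.1]
((585.7342529296875, 182.0402069091797), (363.4142150878906, 364.944580078125), 9.19074535369873)
[ 0.02068837 -5.9026595  -1.990934  ]
```

View pics/c4.png

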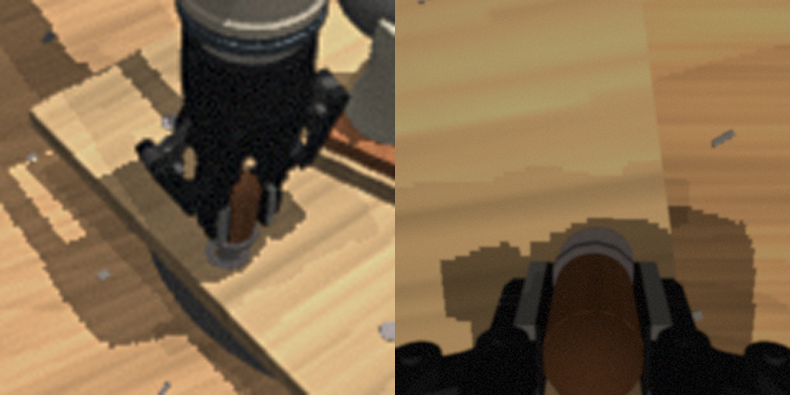

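The scene crop shows the flange low over the board at (228,255) with the handle leaning. The board measures 9.2° yaw, so its hole is near x=610 while the TCP is at 618. It looks as if the tip dropped into a ring hole and I overshot. I'll measure the lean before moving.

Run:
```python
from h import *
from scipy.optimize import least_squares
for n in("scene4","wrist4"):
    g=load(n);C=cloud(g);near=(np.hypot(C[...,0]-616,C[...,1]-35)<30)
    hsv=cv2.cvtColor(g["pixels"],cv2.COLOR_RGB2HSV)
    br=(hsv[...,1]>100)&(hsv[...,2]>20)&((hsv[...,0]<14)) 
    for lo in range(74,140,6):
        s=near&(C[...,2]>lo)&(C[...,2]<lo+6);q=C[s]
        qb=C[s&br]
        o=[]
        if len(qb)>8:o=least_squares(lambda c:np.hypot(*(qb[:,:2]-c).T)-13,qb[:,:2].mean(0)-(g["cam_to_world"][:2,3]-q[:,:2].mean(0))*.01,loss="soft_l1").x.round(1)
        gr=C[s&(hsv[...,1]<70)]
        print(n,lo,len(q),len(qb),o,"grey",len(gr),gr.mean(0).round(1) if len(gr) else "",np.round([gr[:,0].max(),gr[:,1].min(),gr[:,1].max()],1) if len(gr) else "")
```

```text
scene4 74 20 0 [] grey 11 [615.5  30.7  75.9] [619.2  21.1  40.2]
scene4 80 2 0 [] grey 2 [617.4  28.6  82.3] [619.3  28.6  28.6]
scene4 86 0 0 [] grey 0  
scene4 92 18 0 [] grey 16 [625.   30.2  95.9] [630.6  19.6  50.8]
scene4 98 24 5 [] grey 15 [626.4  36.6  98.9] [629.9  27.   48. ]
scene4 104 16 9 [614.7  35. ] grey 3 [627.1  16.2 108.7] [629.   15.4  17.4]
scene4 110 29 7 [] grey 12 [629.   30.7 114.3] [630.5  14.5  52.6]
scene4 116 39 12 [616.7  34.9] grey 19 [627.7  26.2 119.6] [631.3   9.1  53.5]
scene4 122 49 13 [616.7  34.7] grey 28 [626.4  31.4 125.5] [631.2   8.2  61.5]
scene4 128 45 15 [617.6  36. ] grey 20 [627.9  30.1 130.9] [630.9   9.   58.3]
scene4 134 43 14 [618.   35.2] grey 20 [628.   30.8 137.4] [631.7   8.3  57.3]
wrist4 74 7 0 [] grey 5 [618.4  38.5  74.2] [621.4  21.3  44.8]
wrist4 80 0 0 [] grey 0  
wrist4 86 0 0 [] grey 0  
wrist4 92 134 0 [] grey 130 [627.5  34.6  96.5] [630.1  22.1  48. ]
wrist4 98 705 101 [614.  35.] grey 532 [625.2  35.   99.3] [629.7  21.9  48. ]
wrist4 104 314 200 [638.1  36. ] grey 26 [624.7  36.1 108.9] [627.2  22.7  47.7]
wrist4 110 618 241 [615.2  35.1] grey 160 [628.7  37.5 114. ] [630.6  11.9  58.6]
wrist4 116 886 242 [615.8  35.1] grey 306 [628.4  36.6 119.1] [630.5  10.3  60.5]
wrist4 122 1084 306 [616.5  35.1] grey 402 [628.2  36.2 125. ] [630.6   9.7  61. ]
wrist4 128 1180 333 [617.1  35.2] grey 444 [628.2  35.5 131.1] [630.6   9.1  60.9]
wrist4 134 1297 390 [617.7  35.2] grey 449 [628.6  35.2 136.9] [630.5   9.3  60.8]
```

The pin leans about 0.1 rad towards +x, with its tip near x≈608. I'll rotate the tool about the tip to stand it upright.

```bash
python3 -m inch '[[0,0.008,0,-0.084,0.01,0,1],[0,0.008,0,-0.084,0.01,0,1],[0,0.008,0,-0.084,0.01,0,1],[0,0.008,0,-0.084,0.01,0,1],[0,0,0,0,0,0,1],[0,0,0,0,0,0,1]]'
python3 - <<'E'
from rig import grab_frame,r
from h import *
from scipy.optimize import least_squares
for n in("wrist","scene"):
    g=grab_frame(n);C=cloud(g)
    if n=="scene":
        m=(abs(C[...,2]-71)<5)&(abs(C[...,1]-180)<230)&(C[...,0]>300)
        c=max(cv2.findContours(m.astype(np.uint8),cv2.RETR_EXTERNAL,cv2.CHAIN_APPROX_NONE)[0],key=len)[:,0]
        print(cv2.minAreaRect(C[c[:,1],c[:,0],:2].astype(np.float32)));break
    near=(np.hypot(C[...,0]-609,C[...,1]-35)<30)
    hsv=cv2.cvtColor(g["pixels"],cv2.COLOR_RGB2HSV);br=(hsv[...,1]>100)&(hsv[...,2]>20)&(hsv[...,0]<14)
    for lo in (110,118,126,134):
        q=C[near&br&(C[...,2]>lo)&(C[...,2]<lo+6)]
        print(lo,len(q),least_squares(lambda c:np.hypot(*(q[:,:2]-c).T)-13,q[:,:2].mean(0)-[10,0],loss="soft_l1").x.round(1))
    gr=C[near&(hsv[...,1]<70)&(C[...,2]>92)&(C[...,2]<104)];print("flange",len(gr),np.percentile(gr,[2,50,98],axis=0).round(1))
E
```

```text
clock: 14.6
eef_pos: [609.6, 35.5, 128.7]
tcp_rot: [-3.141, -0.101, -0.001]
contact_force: [0.7, -1.7, 0.6]
opening: 0.293
grasp_force: 50.3
110 245 [608.6  34.6]
118 280 [608.7  34.6]
126 313 [608.7  34.6]
134 364 [608.7  34.7]
flange 692 [[613.3  21.9  96.6]
 [621.1  34.  100.3]
 [624.4  47.3 102.1]]
((585.8662109375, 181.6536102294922), (363.1512756347656, 364.10382080078125), 9.050785064697266)
```

```bash
for i in 1 2; do python3 -m inch '[[0,0,0,-0.004,0,0.04,1],[0,0,0,0,0,0,1],[0,0,0,0,0,0,1]]' | grep -E "eef|contact"; done
```

```text
eef_pos: [609.7, 35.3, 127.2]
contact_force: [1.1, -0.7, -0.5]
eef_pos: [609.4, 35.2, 126.0]
contact_force: [1.6, -1.1, -0.9]
```

```bash
for i in 1 2 3; do python3 -m inch '[[0,0,0,-0.004,0,0.04,1],[0,0,0,-0.004,0,0.04,1],[0,0,0,0,0,0,1]]' | grep -E "eef|contact"; done
```

```text
eef_pos: [609.4, 35.1, 124.1]
contact_force: [1.9, -1.2, -1.1]
eef_pos: [609.4, 35.1, 122.0]
contact_force: [1.3, -1.0, -0.8]
eef_pos: [609.4, 35.1, 120.0]
contact_force: [1.4, -1.5, 0.4]
```

```bash
for i in 1 2 3; do python3 -m inch '[[0,0,0,-0.004,0,0.05,1],[0,0,0,-0.006,0,0.05,1],[0,0,0,-0.006,0,0.05,1],[0,0,0,0,0,0,1]]' | grep -E "eef|contact"; done
```

```text
eef_pos: [609.3, 35.1, 116.1]
contact_force: [1.6, -1.5, -1.4]
eef_pos: [609.3, 35.1, 112.4]
contact_force: [1.5, -0.9, -1.8]
eef_pos: [609.3, 35.1, 108.6]
contact_force: [2.3, -1.5, -0.8]
```

```bash
for i in 1 2 3 4; do python3 -m inch '[[0,0,0,-0.004,0,0.04,1],[0,0,0,0,0,0,1],[0,0,0,0,0,0,1]]' | grep -E "eef|contact"; done
```

```text
eef_pos: [609.3, 35.1, 107.7]
contact_force: [2.6, -0.8, 0.1]
eef_pos: [609.3, 35.1, 106.8]
contact_force: [1.7, -1.4, 0.3]
eef_pos: [609.3, 35.2, 105.8]
contact_force: [1.6, -1.0, 1.0]
eef_pos: [609.5, 35.2, 105.2]
contact_force: [0.6, -0.4, 3.8]
```

```bash
python3 -m inch '[[0,0,0,-0.004,0,0.04,1],[0,0,0,0,0,0,1],[0,0,0,0,0,0,1],[0,0,0,0,0,0,1]]' | grep -E "eef|contact"
python3 - <<'E'
from rig import grab_frame
from h import *
g=grab_frame("wrist");C=cloud(g);hsv=cv2.cvtColor(g["pixels"],cv2.COLOR_RGB2HSV)
near=np.hypot(C[...,0]-609,C[...,1]-35)<20
q=C[near&(hsv[...,1]<70)&(C[...,2]<95)];print(len(q),np.percentile(q,[5,25,50,75,95],axis=0).round(1))
b=C[(np.hypot(C[...,0]-640,C[...,1]-40)<8)];print("board",np.nanmedian(b,0))
E
```

```text
eef_pos: [610.3, 35.3, 105.1]
contact_force: [-0.2, -0.7, 11.8]
679 [[615.5  21.9  75.6]
 [619.   26.4  76.6]
 [621.5  34.5  77.1]
 [623.2  42.7  77.7]
 [624.7  46.8  91.7]]
board [640.02875396  40.10723152  72.0895465 ]
```

```bash
python3 -m inch '[[0,0,0,0,0,-0.03,1],[0,0,0,0,0,0,0.5],[0,0,0,0,0,0,0.45],[0,0,0,0,0,0,0.45],[0,0,0,0,0,0,0.45],[0,0,0,0,0,0,0.45],[0,0,0,0,0,0,0.45]]'
python3 -m inch '[[0,0,0,0.02,0,-0.2,0.45],[0,0,0,0.06,0,-0.6,0.45],[0,0,0,0.1,0,-1,0.45],[0,0,0,0.1,0,-1,0.45],[0,0,0,0.1,0,-1,0.45],[0,0,0,0.1,0,-1,0.45],[0,0,0,0,0,0,0.45],[0,0,0,0,0,0,0.45]]'
python3 - <<'E'
from rig import grab_frame
from h import *
from scipy.optimize import least_squares
g=grab_frame("wrist");C=cloud(g);hsv=cv2.cvtColor(g["pixels"],cv2.COLOR_RGB2HSV)
near=np.hypot(C[...,0]-609,C[...,1]-35)<25
q=C[near&(hsv[...,1]<70)&(C[...,2]>74)&(C[...,2]<90)];print(len(q),np.percentile(q,[5,50,95],axis=0).round(1))
for lo in(84,96,108):
    q=C[near&(C[...,2]>lo)&(C[...,2]<lo+10)];print(lo,len(q),least_squares(lambda c:np.hypot(*(q[:,:2]-c).T)-13,q[:,:2].mean(0)-[10,0],loss="soft_l1").x.round(1))
print("top",np.nanmax(np.where(near&(C[...,2]<150),C[...,2],0)))
cv2.imwrite("pics/w5.png",g["pixels"][:,:,::-1])
E
```

```text
clock: 18.92
eef_pos: [609.1, 35.1, 104.3]
tcp_rot: [3.142, -0.1, -0.001]
contact_force: [1.2, -0.0, -0.1]
opening: 0.549
grasp_force: 0.0
clock: 19.58
eef_pos: [610.1, 35.2, 227.2]
tcp_rot: [-3.141, -0.104, -0.001]
contact_force: [-0.7, 0.3, 0.0]
opening: 0.548
grasp_force: 0.0
283 [[608.1  19.6  76.1]
 [618.9  34.4  77.2]
 [623.8  47.9  82.1]]
84 90 [608.8  33.7]
96 106 [608.8  33.7]
108 124 [608.9  33.7]
top 129.88531873114712
```

View pics/w5.png

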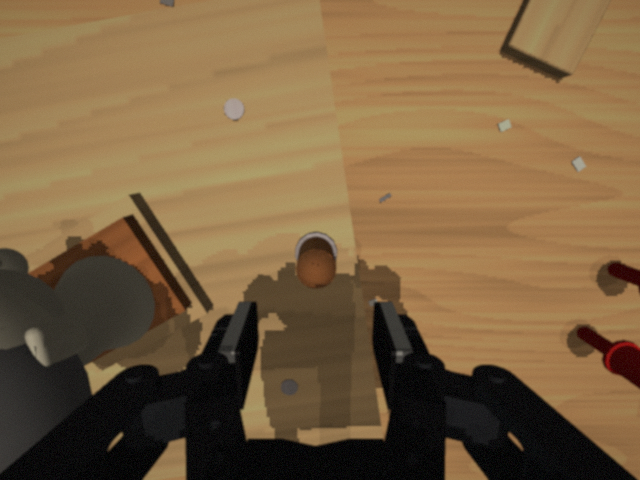

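The pin stands upright at (316,258) with its flange on the board. The flange top is at about 77 mm, the pin is released and the fingers are clear. The on-the-way condition was held for seconds with the tip at or just above the ring.

```bash
python3 -c "
from rig import r
print(r.sign_off())"
```

```text
the job is handed in; nothing more can be done
None
```

The locking pin is home in a hole of the index ring, flange flat on the board and released with the arm clear; the job is handed in, and the sign-off gave no verdict.

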